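# Unlatch a parts caddy and hold it up level for hand-over

## Task

Release the parts caddy from its dock board by swinging the quarter-turn latch away from it to its open stop while the caddy still sits in the dock. Then take the caddy by its bridge handle, lift it to about 14 cm above the board and hold it there steady and level, both bearings still in it, for the storekeeper to take: finish while still holding it, do not put it down or let go. Leave the carton, can, yellow bin and wrench where they are.

Things in the scene. Friction and masses are not known exactly. Their poses are not given: they have to be found in the camera images.
- dock: Plywood dock board fixed to the counter, 215 x 250 x 12 mm. Origin on the counter (height 0) below the centre of the place where the caddy sits; x axis points from there to the latch, y along the caddy's length, z up. The board runs from x = -85 to +130 mm and y = -125 to +125 mm. An aluminium rim 10 mm high stands around the caddy with about 3 mm play.
- latch (a joint): Quarter-turn steel latch on the dock, turning about an upright pin at dock x = 97 mm, y = 0. 0 = closed: its 37 mm nose points to dock -x, over the caddy's foot lug, and its lever with the upright knob points to dock +x. pi/2 = open stop: the lever points to dock +y and the nose to -y, clear of the lug. It grows counter-clockwise seen from above. Starts 0 to 0.2; stays where it is left; moderate friction, about 1.5 N at the knob.
- latch_hinge (a point): Point on the latch's vertical turning axis, 31.5 mm above the counter, at mid-thickness of the flat steel lever (10 mm thick, 16 mm wide; its top is 36.5 mm above the counter).
- latch_knob (a point): On the axis of the latch lever's upright black round knob: 22 mm diameter, 65 mm from the hinge axis. The free part of the knob reaches from 36.5 to 88.5 mm above the counter; this point is at 71.5 mm. Nothing stands within 25 mm of the knob's surface at either stop except its own lever.
- caddy: Loose black open-topped parts caddy, 100 (x) x 180 (y) x 50 (z) mm, walls and floor 4 mm, divided in two compartments at y = 0, with a steel bridge handle lengthwise over it and a steel foot lug 30 mm wide and 12 mm thick that sticks out 28 mm at the bottom of its +x side, under the latch nose. Origin at the centre of its underside (12 mm above the counter when docked), z up, axes parallel to the dock's to within 1 degree. With its load 0.45 to 0.9 kg.
- caddy_grip (a point): Centre of the caddy's handle bar, on the caddy's mid-plane, 130 mm above its underside (142 mm above the counter when docked). The bar runs along the caddy's y; it is 18 mm wide (x) and 22 mm high with flat sides, free for 160 mm between two upright end plates, 69 mm or more of free space below it. Balance point of the caddy is within about 15 mm of this point along the bar.
- bearing_large: Loose steel bearing ring lying flat in one compartment of the caddy (either one), outer diameter 60, bore 30, height 18 mm. Origin at the centre of its underside.
- bearing_small: Loose steel bearing ring lying flat in the other compartment, outer diameter 46, bore 20, height 18 mm. Origin at the centre of its underside.
- carton: Bystander: small cardboard carton, 90 x 70 x 60 mm high, beside the dock. Origin at the centre of its underside.
- can: Bystander: upright can with a paper label, 66 mm diameter, 110 mm high, beside the dock. Origin at the centre of its underside.
- bin: Bystander: empty yellow open bin, 160 x 110 x 70 mm high, further off on the counter. Origin at the centre of its underside.
- wrench: Bystander: steel wrench 190 mm long lying flat on the counter. Origin under its middle.
Things that resemble listed ones, but are neither listed nor needed, are in the scene too. Of the things that look like the caddy, the smallest one is meant.

How it is judged (in metres and radians):
On the way, in this order (a step that is already met when the one before it is completed fails the run):
1. the latch is turned to its open stop while the caddy still sits in the dock (value of joint latch above 1.35 rad and distance of caddy from where it was at the start of the episode below 0.015 m), for 0.2 s.
2. the caddy is held up by its handle, steady and level, touching nothing but the fingers and its load (height (world z) of caddy between 0.092 and 0.232 m and angle between caddy's own z axis and vertical below 0.1 rad and linear speed of caddy below 0.02 m/s and angular speed of caddy below 0.15 rad/s and contact force between caddy and the fingers above 2 N and distance between the grasp point and caddy_grip below 0.08 m and contact force between caddy and dock below 0.05 N and contact force between caddy and carton below 0.05 N and contact force between caddy and can below 0.05 N and contact force between caddy and bin below 0.05 N and contact force between caddy and wrench below 0.05 N and distance between each of bearing_large, bearing_small and caddy below 0.08 m and z of bearing_large in the frame of caddy between -0.002 and 0.035 m and z of bearing_small in the frame of caddy between -0.002 and 0.035 m), for 1 s.
At the end, for the whole second after the job is handed in: At the end the fingers still hold the caddy by its handle (within 80 mm of the bar's centre): underside 80 to 220 mm above the board, tilt under 0.10 rad, slower than 0.02 m/s and 0.15 rad/s, touching no dock, latch or bystander; both bearings in it; latch over 1.35 rad (all of step 2 and value of joint latch above 1.35 rad); the arm keeps its last pose, push and grip.
It fails at once if the caddy is tipped by more than 0.35 rad (angle between caddy's own z axis and vertical above 0.35 rad).
It fails at once if a bearing falls out of the caddy (distance between any of bearing_large, bearing_small and caddy above 0.12 m).
It fails at once if a bystander is moved by more than 20 mm (distance of any of carton, can, bin, wrench from where it was at the start of the episode above 0.02 m).
It also fails if it takes over 56 s, if anything falls off the work surface, if the arm or the gripper's body presses on something with over 40 N, if the wrist force passes 120 N, or if a joint passes its speed limit or range.

## Robot

A 6-joint arm with a two-finger parallel gripper is mounted at the origin on the work surface. World frame = base frame: x ahead of the robot, y to its left, z up, the work surface at z = 0. Lengths are in m, angles in degrees, forces in N, time in s.
With the tool pointing down it reaches from about 0.375 to 0.9 m from the base axis. Payload 3.1 kg.
Tool frame: the origin (TCP) lies at the very end of the fingers, on their centre line; the grasp point (between the pads) lies 19 mm behind it (grasp_offset is the distance from the TCP to the grasp point, in m); z points along the fingers, y is the direction in which the jaws open and shut (so a half turn about z gives the same grasp; the last joint's range is limited). The gripper opens to 87 mm and grips with 3 to 60 N. Pads are 19 mm wide; open, the fingers measure 117 mm over their backs; the gripper's body (75 mm by 190 mm) begins 51 mm behind the grasp point.
Start: joints at [53.142, 30.224, 82.088, -0, 67.689, -10.227], TCP at [0.28, 0.559, 0.223] pointing down, gripper open.
Joint ranges: [-176.69, 176.69], [-43.24, 126.21], [12.49, 139.97], [-82, 262], [0, 151.66], [-163.58, 163.58]. Speed limits (degrees/s): [159.86, 159.86, 180, 180, 180, 180].

## Interface

Orientations are given as a 3x3 rotation matrix whose columns are the frame's x, y, z axes.
In Python, from rig import * gives the robot as it stands. The module is installed in compiled form; this text tells all that it offers.
- The arm moves only by the tool play_rows, never from a script. Its argument "plan" is a list that holds one entry, the list of rows, each a list of 7 numbers: the shift along the world's x, y, z each as a share of 5 cm, from -1 to 1, then the turn, a rotation vector about the world's x, y, z each as a share of pi rad, from -1 to 1, then the gripper's target within -1 to 1 (fully open at 1, half-way at 0, shut at -1). A call has 1 to 12 rows; each row shifts and turns the commanded pose from where the row before left it; what a row does not reach is not made up. A row lasts 1/10 s, in which the tool goes at most 50 mm and 8.59 degrees, less where a joint would pass 70% of its speed; a pose out of reach is approached as far as the arm can. A call with a number of a shift or a turn outside -1 to 1 is refused whole. A call with a gripper value outside its range is refused whole. The fingers move at their own pace and stop on an object; the grip force is fixed at half the most. Time passes only in rows, so rows that do not move let the fingers close. It gives the time, the measured TCP pose, the force and the opening at its end, in the units of the state.
- read_state(): the state, without advancing time (a new reading comes with each control period).
- capture(name): name is "scene" or "top" or "wrist"; returns the picture (400x640x3 uint8, red, green, blue); there is no depth.
- camera_params(name): a dict with "intrinsics" (3x3 intrinsics, pixels), "R" (3x3) and "t" (3): a world point X has camera coordinates R X + t; the wrist camera has in their place "mount" (4x4, takes a point from camera to tool coordinates, whose origin is the TCP and whose axes are the flange's). Camera axes: x right, y down, z forward; pixel columns grow to the right and rows downward; lengths in m; the calibration is good to about 2 mm. A picture is of the moment at which its call begins: read the wrist's pose just before it. camera_params takes no time and is no camera call.
- hand_in(): hands the job in, once; it reports no verdict.
The state is a dict: "time_s": time; "joint_positions": joint angles; "qvel": joint speeds; "tau": joint torques, N m; "position": TCP position; "tcp_rot": TCP orientation; "force": force on the tool from outside, world axes, zero at the start; "moment": the same for the moment, N m; "opening": opening from 0.0 (shut) to 1.0 (fully open).
Only numpy, scipy, OpenCV 4.12 (cv2) and the standard library are available. Lean on these libraries where they do the work, as an engineer would, in place of code of your own. Each camera call takes 0.05 s, during which the arm holds its last target. There are 200 camera calls.

## Working session

There is one attempt and no reset: what is moved stays moved. The work goes in short steps, Python scripts to look and compute and a tool call to move; the robot and the scene stay as the last step left them, time stands still between calls to the robot, and variables do not carry over. Pictures are saved under pics/ and viewed, about 8 in all and at most 12, crops included, and the job is handed in when it is done.

Besides the shell and the picture viewer there is one more tool, called after ">>>" as a command line: name --argument value ..., lists and objects as JSON in quotes. play_rows: Moves the arm, as the interface text tells. Its arguments: {"type":"object","properties":{"plan":{"type":"array"}},"required":["plan"]}

```bash
mkdir -p pics; python3 - <<'E'
from rig import *
import cv2,numpy as np
for n in ("scene","top"):
    im=capture(n); cv2.imwrite(f"pics/{n}1.png",im[:,:,::-1])
    p=camera_params(n); print(n,p["intrinsics"],p["R"],p["t"])
s=read_state(); print(s["position"],s["tcp_rot"],s["force"],s["time_s"],camera_params("wrist"))
E
```

```text
scene [[383.93239416   0.         321.78713367]
 [  0.         383.93239416 199.39772101]
 [  0.           0.           1.        ]] [[ 0.15942607  0.98711292  0.01383539]
 [ 0.85607979 -0.13125666 -0.49989907]
 [-0.49164084  0.09154115 -0.86597315]] [-0.07193263 -0.33372905  1.67094109]
top [[362.21720904   0.         317.07524949]
 [  0.         362.21720904 198.83049552]
 [  0.           0.           1.        ]] [[-0.01291799 -0.99960041  0.02514242]
 [-0.99767974  0.01120409 -0.06715363]
 [ 0.0668451  -0.02595158 -0.99742581]] [-0.00612466  0.43498289  1.22539207]
[0.27972725 0.5581758  0.22166938] [[-8.93906018e-01  4.48252919e-01 -1.16241387e-03]
 [ 4.48254297e-01  8.93904728e-01 -1.55664094e-03]
 [ 3.41318412e-04 -1.91254771e-03 -9.99998113e-01]] [-0.92249697 -0.10429735 -0.39279183] 0.1 {'intrinsics': array([[308.66917165,   0.        , 316.42851109],
       [  0.        , 308.66917165, 204.6833661 ],
       [  0.        ,   0.        ,   1.        ]]), 'mount': array([[ 8.84455162e-04, -9.54380889e-01, -2.98590582e-01,
         8.19746053e-02],
       [ 9.99999466e-01,  1.00374552e-03, -2.46159310e-04,
         6.46017801e-04],
       [ 5.34638700e-04, -2.98590205e-01,  9.54381267e-01,
        -1.62065513e-01],
       [ 0.00000000e+00,  0.00000000e+00,  0.00000000e+00,
         1.00000000e+00]])}
```

View pics/scene1.png

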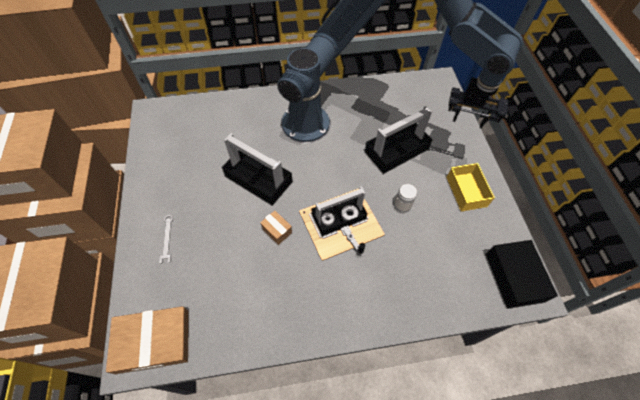

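View pics/top1.png

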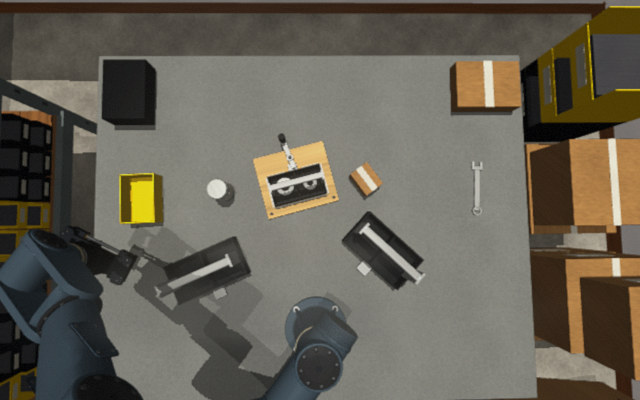

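The scene shows three caddy-like objects in the top view. The small one is at (297,185), on the plywood board with the latch and its knob at (282,140). The larger ones are at (203,270) and (383,250). The small docked one fits the description, and I'll confirm it in a crop while I measure.

```bash
cat > h.py <<'E'
from rig import *
import cv2,numpy as np
def ray(n,uv,z,st=None):
    p=camera_params(n); K=p["intrinsics"]; d=np.linalg.inv(K)@[uv[0],uv[1],1]
    if n=="wrist":
        M=p["mount"]; T=np.eye(4); T[:3,:3]=st["tcp_rot"]; T[:3,3]=st["position"]
        A=T@M; c=A[:3,3]; d=A[:3,:3]@d
    else: c=-p["R"].T@p["t"]; d=p["R"].T@d
    return c+d*(z-c[2])/d[2]
def proj(n,X,st=None):
    p=camera_params(n)
    if n=="wrist":
        T=np.eye(4); T[:3,:3]=st["tcp_rot"]; T[:3,3]=st["position"]
        A=np.linalg.inv(T@p["mount"]); Y=A[:3,:3]@X+A[:3,3]
    else: Y=p["R"]@X+p["t"]
    q=p["intrinsics"]@Y; return q[:2]/q[2]
def dockX(D,yaw,v):
    c,s=np.cos(yaw),np.sin(yaw); return np.array([D[0]+c*v[0]-s*v[1],D[1]+s*v[0]+c*v[1],v[2]])
E
python3 - <<'E'
from h import *
im=cv2.imread("pics/top1.png"); hsv=cv2.cvtColor(im,cv2.COLOR_BGR2HSV)
m=cv2.inRange(hsv,(10,50,90),(28,200,255)); w=np.zeros_like(m); w[125:230,240:346]=1; m*=w
pts=cv2.convexHull(cv2.findNonZero(m))
r=cv2.minAreaRect(pts); b=cv2.boxPoints(r); print("rect",r)
P=np.array([ray("top",q,.012)[:2] for q in b]); 
for i in range(4): print(b[i],P[i],np.linalg.norm(P[i]-P[i-1]))
# x axis ~ +x world; edges
e=[P[i]-P[i-1] for i in range(4)]
yaw=np.mean([ (np.arctan2(v[1],v[0])+np.pi/4)%(np.pi/2)-np.pi/4 for v in e]); c=P.mean(0)
D=c-22.5e-3*np.array([np.cos(yaw),np.sin(yaw)]); print("yaw",np.degrees(yaw),"D",D)
sc=5; cr=cv2.resize(im[120:225,240:345],None,fx=sc,fy=sc,interpolation=cv2.INTER_CUBIC)
for v,col in (((0,0,.142),(0,0,255)),((.097,0,.0365),(0,255,0)),((.162,0,.0885),(255,0,0)),((0,.08,.153),(0,255,255)),((0,-.08,.153),(0,255,255))):
    q=proj("top",dockX(D,yaw,v)); print(v,q,dockX(D,yaw,v)); cv2.circle(cr,tuple(int(x) for x in (q-[240,120]+.5)*sc),3,col,-1)
cv2.imwrite("pics/c1.png",cr)
E
```

```text
rect ((295.0923156738281, 179.33847045898438), (63.32358932495117, 74.02369689941406), 74.74488067626953)
[251.05385 158.53078] [0.5765863  0.21399786] 0.21802718174453276
[322.46924 139.05385] [ 0.64278283 -0.03286188] 0.25558113041374836
[339.1308  200.14616] [ 0.42967721 -0.0871808 ] 0.21991941937066728
[267.7154 219.6231] [0.36596808 0.15764348] 0.25297783171299004
yaw 14.719121520870583 D [0.48199199 0.05718285]
(0, 0, 0.142) [295.64406439 181.02473048] [0.48199199 0.05718285 0.142     ]
(0.097, 0, 0.0365) [289.15818673 157.14341837] [0.57580874 0.08182868 0.0365    ]
(0.162, 0, 0.0885) [283.09078303 135.12508713] [0.63867563 0.09834393 0.0885    ]
(0, 0.08, 0.153) [270.07743562 187.51168444] [0.46166553 0.13455749 0.153     ]
(0, -0.08, 0.153) [320.81131269 173.74079272] [ 0.50231845 -0.02019179  0.153     ]
```

View pics/c1.png

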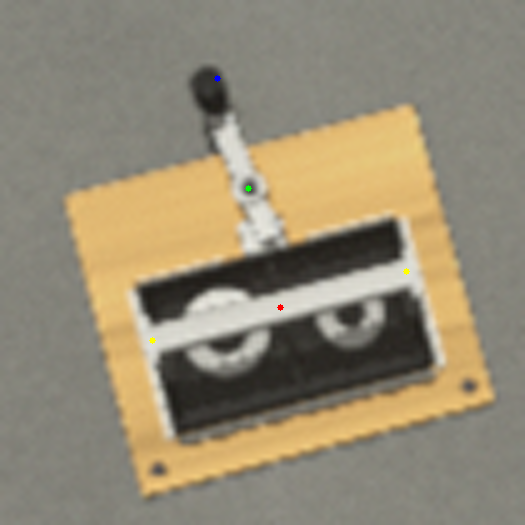

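The crop confirms it: the smallest caddy, at (297,185), sits in the dock with two rings in it. The predicted handle, hinge and knob points fall on the real parts, to within a few mm at the knob. Next I'll go over the knob.

>>> play_rows --plan '[[[0.9,0,0.2,0,0,0.0459,1],[0.9,0,0,0,0,0.0459,1],[0.9,0,0,0,0,0.0459,1],[0.9,0,0,0,0,0.0459,1],[0.9,0,0,0,0,0.0459,1],[0.9,-0.3,0,0,0,0,1],[0.9,-0.8,0,0,0,0,1],[0.5,-0.9,0,0,0,0,1],[0,-0.9,0,0,0,0,1],[0,-0.9,0,0,0,0,1],[0,-0.9,0,0,0,0,1],[0,-0.9,0,0,0,0,1]]]'

```text
time_s: 1.3
position: [0.6112, 0.2848, 0.2318]
tcp_rot: [[-0.967, -0.253, -0.001], [-0.253, 0.967, -0.0], [0.001, -0.0, -1.0]]
force: [0.9, -0.8, 0.6]
opening: 0.998
```

>>> play_rows --plan '[[[0,-0.9,0,0,0,0,1],[0,-0.9,0,0,0,0,1],[0,-0.9,0,0,0,0,1],[0,-0.7,0,0,0,0,1],[0,0,0,0,0,0,1],[0,0,0,0,0,0,1],[0,0,0,0,0,0,1]]]'

```text
time_s: 2.0
position: [0.6116, 0.1177, 0.2323]
tcp_rot: [[-0.967, -0.254, -0.001], [-0.254, 0.967, 0.001], [0.0, 0.001, -1.0]]
force: [0.3, -0.4, -0.3]
opening: 0.996
```

```bash
python3 - <<'E'
from h import *
s=read_state(); im=capture("wrist"); cv2.imwrite("pics/w1.png",im[:,:,::-1])
R=s["tcp_rot"]; print(s["position"],np.degrees(np.arctan2(R[1,1],R[0,1])),s["time_s"],s["force"],s["joint_positions"])
D=np.array([.482,.0572]);y=np.radians(14.7)
for v in ((.097,0,.0365),(.162,0,.0885),(0,0,.153)): print(v,proj("wrist",dockX(D,y,v),s))
E
```

```text
[0.61156907 0.11768388 0.23228654] 104.71807789693665 2.0 [ 0.28498567 -0.36102894 -0.29368249] [ 6.09758123e-01  2.94707831e+01  8.17896970e+01  3.39756961e-02
  6.87704883e+01 -1.04120639e+02]
(0.097, 0, 0.0365) [293.8901363  143.09520245]
(0.162, 0, 0.0885) [291.67791711 211.48738205]
(0, 0, 0.153) [279.15342001  18.54494727]
```

View pics/w1.png

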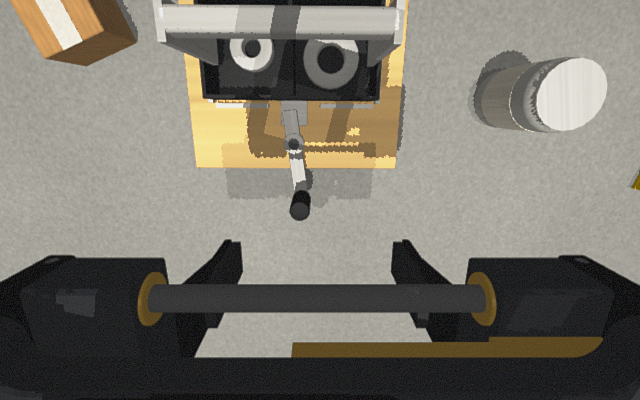

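The wrist view shows the hinge at (293,144), with (294,143) predicted, so the dock estimate is good. The knob top is at about (300,210), which puts the latch slightly open.

```bash
python3 - <<'E'
from h import *
s=read_state(); im=cv2.imread("pics/w1.png"); g=im.max(2); m=(g<40).astype(np.uint8); w=np.zeros_like(m); w[175:235,275:325]=1
n,l,st,c=cv2.connectedComponentsWithStats(m*w); i=1+np.argmax(st[1:,4]); print(st[i],c[i])
H=dockX(np.array([.482,.0572]),np.radians(14.7),(.097,0,.0315)); Hm=ray("wrist",(293.5,144),.0365,s); print("hinge",H,Hm)
for q,z in (((300,210),.0885),(c[i],.065)):
    K=ray("wrist",q,z,s); d=(K-Hm)[:2]; print(K,np.linalg.norm(d),np.arctan2(d[1],d[0])-np.radians(14.7))
a=np.radians(14.7)
for t in np.linspace(.12,np.pi/2+.08,11):
    print(round(t,2),(Hm[:2]+.065*np.array([np.cos(a+t),np.sin(a+t)])).round(4))
E
```

```text
[291 191  19  18 188] [301.19680851 197.82978723]
hinge [0.57582497 0.08181452 0.0315    ] [0.57696026 0.08192564 0.0365    ]
[0.63489996 0.10668162 0.0885    ] 0.06300687957193697 0.14722961765826936
[0.62860262 0.10524804 0.065     ] 0.056664522807474645 0.16763175269037733
0.12 [0.6374 0.1058]
0.27 [0.6331 0.1148]
0.43 [0.6274 0.1229]
0.58 [0.6205 0.1301]
0.73 [0.6127 0.1362]
0.89 [0.604 0.141]
1.04 [0.5947 0.1445]
1.19 [0.5849 0.1464]
1.34 [0.575  0.1469]
1.5 [0.5651 0.1458]
1.65 [0.5555 0.1433]
```

>>> play_rows --plan '[[[0.49,-0.22,0,0,0,0,1],[0,0,0,0,0,0,1],[0,0,-0.6,0,0,0,1],[0,0,-0.8,0,0,0,1],[0,0,-0.8,0,0,0,1],[0,0,-0.8,0,0,0,1],[0,0,-0.6,0,0,0,1],[0,0,0,0,0,0,1],[0,0,0,0,0,0,0.3],[0,0,0,0,0,0,0],[0,0,0,0,0,0,-0.3],[0,0,0,0,0,0,-0.4]]]'

```text
time_s: 3.25
position: [0.6374, 0.1059, 0.0545]
tcp_rot: [[-0.967, -0.254, 0.003], [-0.254, 0.967, -0.0], [-0.003, -0.001, -1.0]]
force: [0.8, -0.5, -0.3]
opening: 0.721
```

>>> play_rows --plan '[[[0,0,0,0,0,0,-0.7],[0,0,0,0,0,0,-1],[0,0,0,0,0,0,-1],[0,0,0,0,0,0,-1],[0,0,0,0,0,0,-1],[0,0,0,0,0,0,-1]]]'

```text
time_s: 3.85
position: [0.6362, 0.1057, 0.0525]
tcp_rot: [[-0.967, -0.253, -0.0], [-0.253, 0.967, -0.0], [0.0, 0.0, -1.0]]
force: [-0.4, -0.4, 0.0]
opening: 0.245
```

The opening of 0.245 is about 21 mm, so the knob is gripped. Now I'll swing it along the arc.

>>> play_rows --plan '[[[-0.086,0.18,0,0,0,0,-1],[-0.114,0.162,0,0,0,0,-1],[-0.138,0.144,0,0,0,0,-1],[-0.156,0.122,0,0,0,0,-1],[-0.174,0.096,0,0,0,0,-1],[0,0,0,0,0,0,-1],[0,0,0,0,0,0,-1]]]'

```text
time_s: 4.55
position: [0.6054, 0.1408, 0.0532]
tcp_rot: [[-0.967, -0.255, 0.006], [-0.255, 0.967, -0.001], [-0.005, -0.002, -1.0]]
force: [4.7, -0.8, -0.1]
opening: 0.244
```

>>> play_rows --plan '[[[-0.186,0.07,0,0,0,0,-1],[-0.196,0.038,0,0,0,0,-1],[-0.198,0.01,0,0,0,0,-1],[-0.198,-0.022,0,0,0,0,-1],[-0.1,-0.03,0,0,0,0,-1],[0,0,0,0,0,0,-1],[0,0,0,0,0,0,-1]]]'

```text
time_s: 5.25
position: [0.5611, 0.1445, 0.0534]
tcp_rot: [[-0.967, -0.253, 0.005], [-0.253, 0.967, 0.0], [-0.004, -0.001, -1.0]]
force: [5.0, -0.0, 1.8]
opening: 0.244
```

>>> play_rows --plan '[[[-0.08,-0.03,0,0,0,0,-1],[-0.06,-0.02,0,0,0,0,-1],[0,0,0,0,0,0,-1],[0,0,0,0,0,0,-1]]]'

```text
time_s: 5.65
position: [0.5554, 0.1432, 0.0534]
tcp_rot: [[-0.968, -0.252, 0.007], [-0.252, 0.968, 0.002], [-0.008, 0.0, -1.0]]
force: [8.3, 4.1, -0.1]
opening: 0.239
```

```bash
python3 - <<'E'
from h import *
s=read_state(); print(s["position"],s["force"])
im=capture("top"); cv2.imwrite("pics/top2.png",cv2.resize(im[110:230,220:350,::-1],None,fx=4,fy=4))
E
```

```text
[0.55537368 0.14315458 0.05335051] [ 8.32180807  4.08127595 -0.09462298]
```

>>> play_rows --plan '[[[0,0,0,0,0,0,0],[0,0,0,0,0,0,0.5],[0,0,0,0,0,0,0.5],[0,0,0,0,0,0,0.5],[0,0,0.5,0,0,0,0.6],[0,0,0.8,0,0,0,1],[0,0,0.9,0,0,0,1],[0,0,0.9,0,0,0,1],[0,0,0.9,0,0,0,1],[0,0,0.2,0,0,-0.0455,1],[0,0,0,0,0,-0.0455,1],[0,0,0,0,0,-0.0455,1]]]'

```text
time_s: 6.9
position: [0.5513, 0.1417, 0.2632]
tcp_rot: [[-0.984, 0.178, -0.0], [0.178, 0.984, 0.0], [0.0, 0.0, -1.0]]
force: [-0.4, 0.4, -0.0]
opening: 0.999
```

>>> play_rows --plan '[[[-0.2,-0.2,0,0,0,-0.0455,1],[-0.2,-0.2,0,0,0,-0.0455,1],[-0.2,-0.2,0,0,0,-0.0455,1],[-0.2,-0.2,0,0,0,-0.0455,1],[-0.2,-0.2,0,0,0,-0.0455,1],[-0.2,-0.2,0,0,0,-0.0455,1],[-0.2,-0.2,0,0,0,-0.0455,1],[-0.06,-0.3,0,0,0,-0.045,1],[0,0,0,0,0,0,1],[0,0,0,0,0,0,1],[0,0,0,0,0,0,1]]]'

```text
time_s: 8.0
position: [0.479, 0.0572, 0.2625]
tcp_rot: [[-0.255, 0.967, -0.0], [0.967, 0.255, 0.0], [0.0, -0.0, -1.0]]
force: [0.2, 0.3, 0.5]
opening: 0.999
```

```bash
python3 - <<'E'
from h import *
s=read_state(); im=capture("wrist"); t=capture("top")
v=np.vstack([cv2.resize(im,(640,400)),np.zeros((190,640,3),np.uint8)]); v[400:590,:190]=cv2.resize(t[130:225,250:345],(190,190)); cv2.imwrite("pics/w2.png",v[:,:,::-1])
R=s["tcp_rot"]; print(s["position"],np.degrees(np.arctan2(R[1,1],R[0,1])),s["time_s"],s["force"],s["joint_positions"])
D=np.array([.482,.0572]);y=np.radians(14.7)
for v in ((.097,0,.0365),(0,-.08,.153),(0,0,.153),(0,.08,.153)): print(v,proj("wrist",dockX(D,y,v),s))
E
```

```text
[0.47897971 0.05720043 0.26246245] 14.796033187756542 8.0 [0.16580181 0.30748834 0.53944602] [-6.50588921e+00  1.62355867e+01  9.91159148e+01  2.13812921e-02
  6.46686954e+01 -2.13110712e+01]
(0.097, 0, 0.0365) [393.87454095 176.5205151 ]
(0, -0.08, 0.153) [318.44064876 279.67745205]
(0, 0, 0.153) [318.83249575 202.99061571]
(0, 0.08, 0.153) [319.29620673 112.23956215]
```

View pics/w2.png

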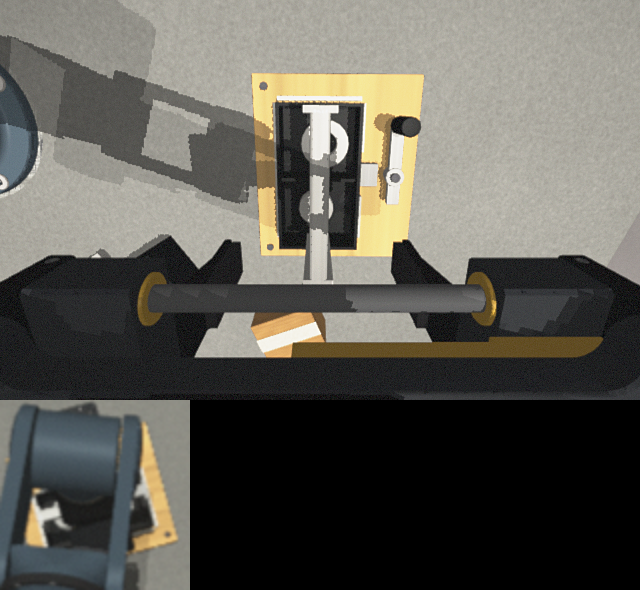

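The latch lies fully open, with the lever along the dock's y at x≈395 and the nose clear of the lug at (369,175). The caddy is seated, and the bar centre at column ~320 matches the 319 predicted. I'll descend and grip, 6 mm towards the heavy ring.

>>> play_rows --plan '[[[0.03,0.12,0,0,0,0,1],[0,0,-0.6,0,0,0,1],[0,0,-0.8,0,0,0,1],[0,0,-0.8,0,0,0,1],[0,0,-0.6,0,0,0,1],[0,0,0,0,0,0,1],[0,0,0,0,0,0,0.4],[0,0,0,0,0,0,0],[0,0,0,0,0,0,-0.3],[0,0,0,0,0,0,-0.5],[0,0,0,0,0,0,-0.6],[0,0,0,0,0,0,-1]]]'

```text
time_s: 9.3
position: [0.4807, 0.0627, 0.1231]
tcp_rot: [[-0.253, 0.967, 0.001], [0.967, 0.253, -0.0], [-0.0, 0.001, -1.0]]
force: [0.4, -1.3, 0.5]
opening: 0.537
```

>>> play_rows --plan '[[[0,0,0,0,0,0,-1],[0,0,0,0,0,0,-1],[0,0,0,0,0,0,-1],[0,0,0,0,0,0,-1],[0,0,0,0,0,0,-1]]]'

```text
time_s: 9.8
position: [0.48, 0.0627, 0.1224]
tcp_rot: [[-0.254, 0.967, -0.001], [0.967, 0.254, -0.0], [0.0, -0.001, -1.0]]
force: [-0.5, -0.4, -0.1]
opening: 0.201
```

It's gripped at 17.5 mm. I'll lift slowly by 3 cm first and check the moment.

>>> play_rows --plan '[[[0,0,0.05,0,0,0,-1],[0,0,0.1,0,0,0,-1],[0,0,0.1,0,0,0,-1],[0,0,0.1,0,0,0,-1],[0,0,0.1,0,0,0,-1],[0,0,0.1,0,0,0,-1],[0,0,0.05,0,0,0,-1],[0,0,0,0,0,0,-1],[0,0,0,0,0,0,-1],[0,0,0,0,0,0,-1]]]'

```text
time_s: 10.8
position: [0.4802, 0.0628, 0.1524]
tcp_rot: [[-0.253, 0.967, -0.001], [0.967, 0.253, 0.0], [0.0, -0.001, -1.0]]
force: [0.3, 0.0, -7.3]
opening: 0.204
```

```bash
python3 - <<'E'
from h import *
s=read_state(); im=capture("scene"); cv2.imwrite("pics/s2.png",cv2.resize(im[150:270,260:420,::-1],None,fx=4,fy=4,interpolation=cv2.INTER_CUBIC))
print(s["position"],s["force"],s["moment"],s["opening"])
a=np.array([-.253,.967,0]); print("moment dock x (tilt along bar):",s["moment"]@np.array([.967,.253,0]))
E
```

```text
[0.48022627 0.06277772 0.1523627 ] [ 0.33984936  0.04557233 -7.34127514] [-0.03423034  0.06072693  0.00559658] 0.2042836190164229
moment dock x (tilt along bar): -0.01773682903207937
```

View pics/s2.png

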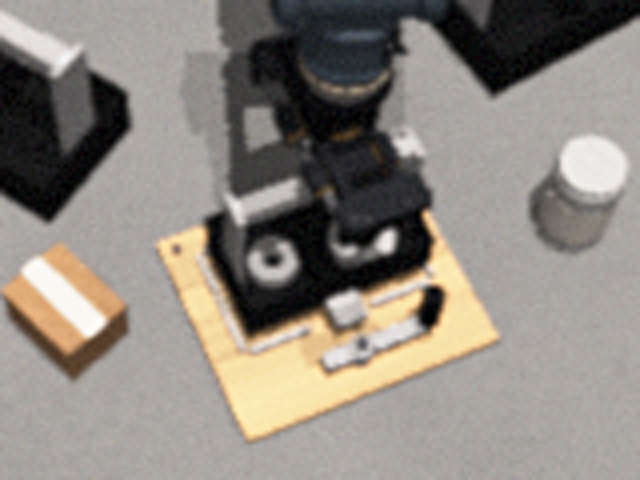

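The caddy is off the board and level, with a load of 7.3 N and almost no moment. Both rings are inside and the latch is open. I'll lift the remaining 11 cm.

>>> play_rows --plan '[[[0,0,0.1,0,0,0,-1],[0,0,0.2,0,0,0,-1],[0,0,0.25,0,0,0,-1],[0,0,0.25,0,0,0,-1],[0,0,0.25,0,0,0,-1],[0,0,0.25,0,0,0,-1],[0,0,0.25,0,0,0,-1],[0,0,0.25,0,0,0,-1],[0,0,0.2,0,0,0,-1],[0,0,0.15,0,0,0,-1],[0,0,0.05,0,0,0,-1],[0,0,0,0,0,0,-1]]]'

```text
time_s: 12.05
position: [0.4805, 0.0628, 0.2628]
tcp_rot: [[-0.253, 0.967, 0.0], [0.967, 0.253, -0.0], [-0.0, 0.0, -1.0]]
force: [-0.5, -0.1, -6.6]
opening: 0.202
```

>>> play_rows --plan '[[[0,0,0,0,0,0,-1],[0,0,0,0,0,0,-1],[0,0,0,0,0,0,-1],[0,0,0,0,0,0,-1],[0,0,0,0,0,0,-1],[0,0,0,0,0,0,-1],[0,0,0,0,0,0,-1],[0,0,0,0,0,0,-1],[0,0,0,0,0,0,-1],[0,0,0,0,0,0,-1],[0,0,0,0,0,0,-1],[0,0,0,0,0,0,-1]]]'

```text
time_s: 13.25
position: [0.4805, 0.0628, 0.2626]
tcp_rot: [[-0.253, 0.967, 0.0], [0.967, 0.253, 0.0], [0.0, 0.0, -1.0]]
force: [0.5, -0.6, -7.3]
opening: 0.205
```

>>> play_rows --plan '[[[0,0,0,0,0,0,-1],[0,0,0,0,0,0,-1],[0,0,0,0,0,0,-1],[0,0,0,0,0,0,-1],[0,0,0,0,0,0,-1],[0,0,0,0,0,0,-1]]]'

```text
time_s: 13.85
position: [0.4805, 0.0628, 0.2626]
tcp_rot: [[-0.253, 0.967, 0.0], [0.967, 0.253, -0.0], [-0.0, 0.0, -1.0]]
force: [-0.4, 0.7, -8.2]
opening: 0.204
```

```bash
python3 - <<'E'
from h import *
s=read_state(); im=capture("scene"); w=capture("wrist")
v=np.vstack([cv2.resize(im[130:270,240:440],(400,280)),cv2.resize(w,(400,250))]); cv2.imwrite("pics/s3.png",v[:,:,::-1])
print(s["position"],s["force"],s["moment"],s["opening"],np.abs(s["qvel"]).max())
E
```

```text
[0.48046535 0.06276362 0.26256087] [-0.38900213  0.74722298 -8.17521469] [-0.01390179  0.06504412 -0.03797678] 0.2041009094213199 0.145737523410093
```

View pics/s3.png

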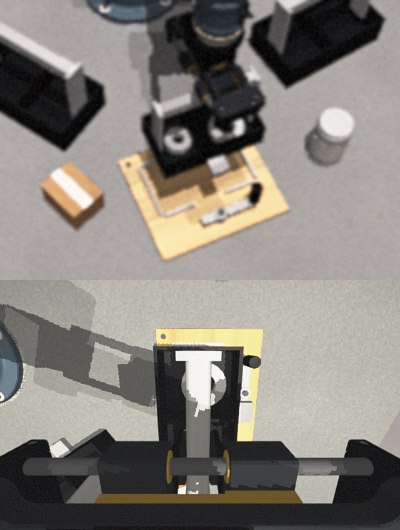

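The caddy is held high and level. Both rings are in it, at (178,138) and (228,125) in the scene part of the picture, and the latch is still open. I'm handing in.

```bash
python3 -c "
from rig import *
print(hand_in())"
```

```text
the job is handed in; nothing more can be done
None
```

The latch is swung open and the arm is holding the caddy by its bridge handle about 14 cm above the board. The job is handed in; `hand_in()` gives no verdict, so success is my reading of the last checks.

- **Latch:** I gripped the knob and swung it along its arc until the force rose at what I took to be the stop. The TCP position then put it at about pi/2. The close-up afterwards showed the lever along dock y, with the nose clear of the lug and the caddy still seated. The last picture shows it still open.
- **Caddy:** I gripped the bar at about 17.5 mm opening, roughly 6 mm off its centre towards the larger ring. I lifted 3 cm, checked it, then went up to 14 cm.
- **Last checks, before handing in:**
  - The arm was still for over 1.5 s, with the TCP at z = 0.263 m and the tool vertical.
  - The force reading was about 7 to 8 N and the moment under 0.08 N m, so the caddy hangs nearly balanced.
  - Both rings are in the caddy.
  - The carton and can look unmoved. The bin and wrench were outside the last picture, but the arm never went low near them.

No check failed or disagreed beyond 1 to 2 mm in the dock position and 3 to 4 mm in the board size.

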